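# Clamp a mended cover board in the lever press

## Task

Lay the longer of the two wooden pressing blocks flat on the mended board in the lever press, centred on the bed with its length running from the front of the press to the hinge, and let go of it. Then swing the press's lever from its parked position under the lamp bar over and down until the sprung rubber pad grips the block firmly, without crushing it, and let go: the lever must stay down by itself. Leave the shorter block, the jar and the bottle where they are.

Things in the scene. Friction and masses are not known exactly. Their poses are not given: they have to be found in the camera images.
- press: Grey lever press, fixed. Origin on the bench under the centre of its bed; x axis from the bed to the hinge and lamp bar (away from the robot when unturned), z up. Base plate 12 mm thick. The bed, with the mended board on it, is level, 106 (x) by 130 mm (y), centred on the origin; its top stands 30 to 42 mm above the bench, set by a screw, different each time: feel for it.
- press_hinge (a point): Middle of the lever's hinge axis, which runs along the press's y: 75 mm along x from the press's origin, 110 mm above the bench. It lies between two cheeks (36 mm long in x, tops 119 mm above the bench, at y 58 to 74 mm either side).
- lamp_edge (a point): Middle of the lower front edge of the white lamp bar, 175 mm along x from the press's origin, 262 mm above the bench. The bar reaches 60 mm further along x, 34 mm up, 160 mm to each side in y, on two thin posts at x 205, y +-135 mm. It overhangs the parked lever's handle, so take that with the tool leaning some 30 to 45 degrees, fingertips forward along x.
- lever (a joint): Angle of the clamp lever, rad: 0 = level, from the hinge towards the press's -x, over the bed; grows as it opens up and back; 1.57 = upright; parked at 2.27 to 2.42 under the lamp bar. Range -0.25 to 2.5. Stiff hinge (0.9 N m friction, 4 to 8 N at the handle) that stays where left. The pad meets the block between 0 and +0.2 rad; go on 0.04 to 0.1 rad to squeeze its spring.
- lever_grip (a point): Middle of the black handle bar of the lever, on its centre line, 145 mm from the hinge axis. The bar is 22 mm wide (along the hinge axis), 14 mm thick and reaches from 105 to 170 mm from the hinge. From 5 to 105 mm the lever is a grey plate 104 mm wide and 12 mm thick. Near level, pushing it down takes about 5 N while the lever swings free and 8 to 12 N when the pad grips well.
- pad: Round black rubber pad, 34 mm across, on a sprung spindle under the lever's plate, 75 mm from the hinge. Origin at the centre of its pressing face, which lies 50 mm below the lever's centre line when unsqueezed; its z axis points back to the lever. It yields up to 10 mm: 2 N to start, 1.5 N more per mm. A firm grip is a pad force of about 5 to 15 N; 40 N crushes the work.
- long_block: Plain pale wooden pressing block 100 mm long (x), 45 mm wide (y), 30 mm high, about 0.1 kg. Origin at the centre of its underside. This is the one to use.
- short_block: The same wood and section, but 66 mm long: not to be used. Origin at the centre of its underside.
- paste_jar: Amber jar with a steel lid, 64 mm across, 75 mm high, loose. Origin under its centre.
- bottle: Green drinking bottle, 68 mm across, 190 mm high, loose. Origin under its centre.
There are look-alikes about, which are no part of the job. Leave any blue look-alike of the long_block alone.

How it is judged (in metres and radians):
On the way, in this order (a step that is already met when the one before it is completed fails the run):
1. the long block lies flat on the bed, lengthwise and centred, let go, with the lever still open (x of long_block in the frame of press between -0.015 and 0.013 m and y of long_block in the frame of press between -0.013 and 0.013 m and z of long_block in the frame of press below 0.046 m and angle between the x axis of long_block and the x axis of press, either way round below 0.2 rad and angle between long_block's own z axis and vertical below 0.1 rad and contact force between the fingers and long_block below 0.1 N and linear speed of long_block below 0.02 m/s and value of joint lever above 1 rad), for 0.2 s.
2. the lever is down and its pad bears on the block (value of joint lever below 0.25 rad and contact force between pad and long_block above 4 N), for 0.2 s.
At the end, for the whole second after the job is handed in: The long block lies flat and still on the bed, within about 16 mm of its centre and 12 degrees of lengthwise; the lever is down (under 0.25 rad), at rest and let go, and its pad presses on the block with more than 4 N by itself (all of step 2 and velocity of joint lever between -0.05 and 0.05 rad/s and x of long_block in the frame of press between -0.018 and 0.016 m and y of long_block in the frame of press between -0.016 and 0.016 m and z of long_block in the frame of press below 0.046 m and angle between the x axis of long_block and the x axis of press, either way round below 0.22 rad and angle between long_block's own z axis and vertical below 0.1 rad and linear speed of long_block below 0.02 m/s); the robot touches nothing.
It fails at once if the pad crushes the work (more than 40 N) (contact force between pad and long_block above 40 N).
It fails at once if the short block is moved more than 30 mm (distance of short_block from where it was at the start of the episode above 0.03 m).
It fails at once if the jar or the bottle is moved more than 40 mm (distance of any of paste_jar, bottle from where it was at the start of the episode above 0.04 m).
It also fails if it takes over 70 s, if anything falls off the work surface, if the arm or the gripper's body presses on something with over 40 N, if the wrist force passes 120 N, or if a joint passes its speed limit or range.

## Robot

A 6-joint arm with a two-finger parallel gripper is mounted at the origin on the work surface. World frame = base frame: x ahead of the robot, y to its left, z up, the work surface at z = 0. Lengths are in mm, angles in rad, forces in N, time in s.
With the tool pointing down it reaches from about 275 to 750 mm from the base axis. Payload 10.2 kg.
Tool frame: the origin (TCP) lies at the very end of the fingers, on their centre line; the grasp point (between the pads) lies 19 mm behind it; x points along the fingers, y is the direction in which the jaws open and shut, and the axes are right-handed (so a half turn about x gives the same grasp; the last joint's range is limited). The gripper opens to 85 mm and grips with 20 to 120 N. Pads are 22 mm wide; open, the fingers measure 114 mm over their backs; the gripper's body (76 mm by 85 mm) begins 54 mm behind the grasp point. The pads swing forward as they close: fully open they stand 13 mm farther back than shut.
Start: joints at [-1.549, 0.313, 1.498, -0, 1.331, -0.223], TCP at [127.227, -509.357, 231.294] pointing down, gripper open.
Joint ranges: [-2.94, 2.94], [-0.97, 2.17], [0.19, 2.56], [-1.23, 4.37], [0.02, 3.11], [-2.88, 2.88]. Speed limits (rad/s): [2.39, 2.39, 3.01, 3.14, 3.14, 3.14].

## Interface

Orientations are given as a unit quaternion [w, x, y, z].
In Python, from rig import ctrl, viewer, finish_job gives the robot as it stands.
- The arm moves only by the tool carry_out, never from a script. Its argument "targets" is a list of rows, each an object of numbers: "x", "y", "z": the shift along the world's x, y, z in m; "ax", "ay", "az": the turn, a rotation vector about the world's x, y, z in rad; "hand": the opening, from -1 (shut) to 1 (fully open). A call has 1 to 5 rows; each row is the pose to reach, as a shift and turn from the pose commanded when the call began; what a row does not reach only later rows make up. A row lasts 1/8 s, in which the tool goes at most 62.5 mm and 10.7 degrees, less where a joint would pass 70% of its speed; a pose out of reach is approached as far as the arm can. A call with a gripper value outside its range is refused whole. The fingers move at their own pace and stop on an object; "grip_force" is the grip in N (left out, the last holds). Time passes only in rows, so rows that repeat a pose let the fingers close. It gives the time, the measured TCP pose, the force and the opening at its end, in the units of the state.
- ctrl.sense(): the state, without advancing time (a new reading comes with each control period).
- viewer.capture(name): name is "side" or "top" or "wrist"; returns the picture (420x560x3 uint8, blue, green, red); there is no depth.
- viewer.camera_info(name): a dict with "fx", "fy", "cx", "cy" (pixels), "R" (3x3) and "t" (3): a world point X has camera coordinates R X + t. Camera axes: x right, y down, z forward; pixel columns grow to the right and rows downward; lengths in mm; the calibration is good to about 2 mm. A picture is of the moment at which its call begins: read the wrist's pose just before it. camera_info takes no time and is no camera call; for the wrist camera it gives the pose at the moment of the call.
- finish_job(): hands the job in, once; it reports no verdict.
The state is a dict: "time_s": time; "joints": joint angles; "dq": joint speeds; "tau": joint torques, N m; "eef_pos": TCP position; "ee_rot": TCP orientation; "force": force on the tool from outside, world axes, zero at the start; "wrist_torque": the same for the moment, N m; "grip_width": opening from 0.0 (shut) to 1.0 (fully open).
Only numpy, scipy, OpenCV 4.12 (cv2) and the standard library are available. Lean on these libraries where they do the work, as an engineer would, in place of code of your own. Each camera call takes 0.05 s, during which the arm holds its last target. There are 200 camera calls.

## Working session

There is one attempt and no reset: what is moved stays moved. The work goes in short steps, Python scripts to look and compute and a tool call to move; the robot and the scene stay as the last step left them, time stands still between calls to the robot, and variables do not carry over. Pictures are saved under pics/ and viewed, about 8 in all and at most 12, crops included, and the job is handed in when it is done.

Besides the shell and the picture viewer there is one more tool, called after "Request:" as name([rows], argument=value, ...), one row to a line, values as JSON. carry_out: Moves the arm, as the interface text tells. Its arguments: {"type":"object","properties":{"targets":{"type":"array"},"grip_force":{"type":"number"}},"required":["targets"]}

```bash
mkdir -p pics; ls; python3 - <<'E'
from rig import ctrl, viewer
import cv2
s=ctrl.sense();print(s)
for n in("top","side"):
    cv2.imwrite(f"pics/{n}0.png",viewer.capture(n)); print(n,viewer.camera_info(n))
E
```

```text
pics
{'time_s': 0.0, 'joints': array([-1.54938711e+00,  3.13446089e-01,  1.49847057e+00,  5.30359706e-07,
        1.33102237e+00, -2.23444256e-01]), 'dq': array([-0.00185234, -0.00178129,  0.00031757,  0.00041545,  0.00085949,
        0.00068809]), 'tau': array([-5.06911801e-04, -4.12264538e+01, -2.59743959e+01, -2.84055577e-04,
        4.05236904e-03, -1.99919850e-05]), 'eef_pos': array([ 127.2271828 , -509.06704689,  230.72448361]), 'ee_rot': array([ 0.08587905,  0.70186226,  0.08682619, -0.70176589]), 'force': array([0.95682674, 0.12788629, 1.52356267]), 'wrist_torque': array([0.01088747, 0.00931508, 0.00105589]), 'grip_width': 0.996765614732549}
top {'fx': 452.76183152282573, 'fy': 452.76183152282573, 'cx': 280.62788691128594, 'cy': 209.65822670873305, 'R': array([[ 2.71516495e-02, -9.99616204e-01,  5.49834993e-03],
       [-9.79645960e-01, -2.77027758e-02, -1.98812348e-01],
       [ 1.98888365e-01,  1.16469059e-05, -9.80022152e-01]]), 't': array([ -42.95977395,  535.72599875, 1321.72589242])}
side {'fx': 382.62518209502014, 'fy': 382.62518209502014, 'cx': 282.1674268193328, 'cy': 202.99545958012592, 'R': array([[-0.97240262, -0.23265452, -0.01746501],
       [-0.17014241,  0.75836279, -0.6292356 ],
       [ 0.15963932, -0.60889881, -0.77701836]]), 't': array([ 511.10402668,  223.37442693, 1117.11492929])}
```

View pics/top0.png

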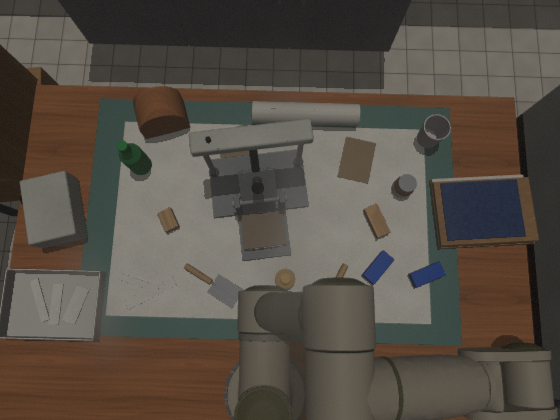

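View pics/side0.png

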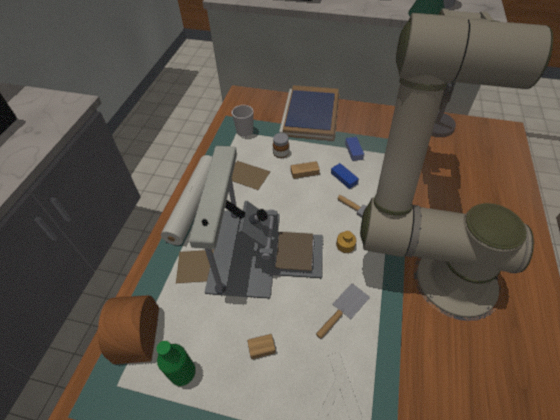

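The top view shows pale wooden blocks at (168,220), which looks shorter, and (377,221), which looks longer. The blue look-alikes are at (378,267) and (427,274), and the press bed is at about (264,232). I'll confirm the long block in an enlarged crop.

```bash
python3 - <<'E'
import cv2,numpy as np
t=cv2.imread("pics/top0.png")
a=cv2.resize(t[190:250,140:200],None,fx=5,fy=5,interpolation=cv2.INTER_CUBIC)
b=cv2.resize(t[190:250,347:407],None,fx=5,fy=5,interpolation=cv2.INTER_CUBIC)
c=cv2.resize(t[115:265,185:325],None,fx=3.571,fy=4,interpolation=cv2.INTER_CUBIC)
c=cv2.resize(t[115:265,185:325],(500,536),interpolation=cv2.INTER_CUBIC)
im=np.zeros((600,800,3),np.uint8); im[:300,:300]=a; im[300:,:300]=b; im[:536,300:]=c
cv2.imwrite("pics/crop1.png",cv2.convertScaleAbs(im,alpha=1.4))
E
```

```text
(no output)
```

View pics/crop1.png

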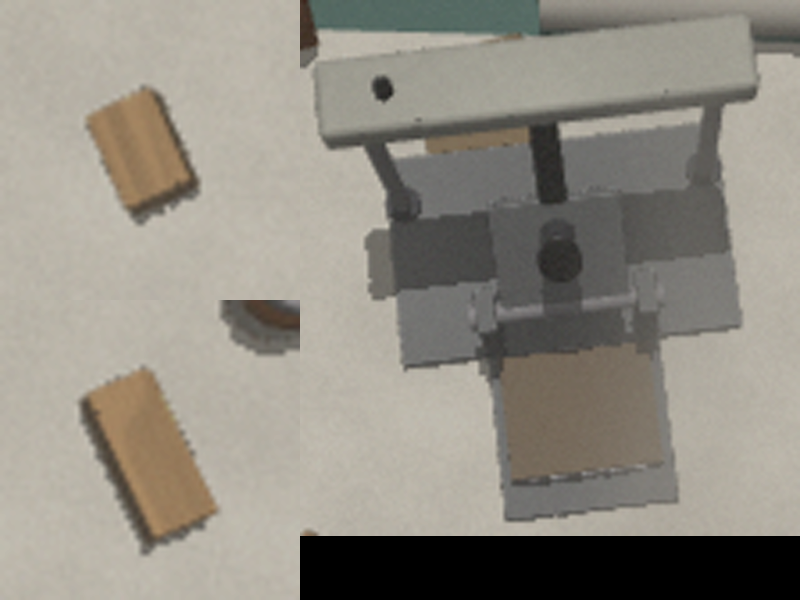

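Bottom left, the block at (377,221) is clearly about twice as long as it is wide, which fits 100 x 45. The one at (168,220), top left, is about 66 x 45. Right: the board, the hinge rod between its cheeks, the lever leaning back, and the lamp bar. Next I compute positions.

```bash
cat > h.py <<'E'
import numpy as np
from rig import ctrl, viewer
def ray(name,uv,z,ci=None):
    c=ci or viewer.camera_info(name); R=np.array(c["R"]);t=np.array(c["t"])
    o=-R.T@t; d=R.T@np.array([(uv[0]-c["cx"])/c["fx"],(uv[1]-c["cy"])/c["fy"],1])
    return o+d*(z-o[2])/d[2]
def proj(name,X,ci=None):
    c=ci or viewer.camera_info(name); p=np.array(c["R"])@np.array(X)+np.array(c["t"])
    return np.array([c["fx"]*p[0]/p[2]+c["cx"],c["fy"]*p[1]/p[2]+c["cy"]])
E
python3 - <<'E'
from h import *
np.set_printoptions(precision=1,suppress=True)
for nm,o in(("long",[(82,402),(150,368),(217,512),(155,542)]),):
    P=np.array([ray("top",(347+u/5,190+(v-300)/5),30) for u,v in o]);print(nm,P,P.mean(0),[np.linalg.norm(P[i]-P[i-1]) for i in range(4)])
    d=(P[2]+P[3]-P[0]-P[1]);print(np.arctan2(d[1],d[0]))
P=np.array([ray("top",(140+u/5,190+v/5),30) for u,v in[(87,118),(150,87),(193,180),(137,211)]]);print("short",P.mean(0),[np.linalg.norm(P[i]-P[i-1]) for i in range(4)])
f=lambda u,v,z:ray("top",(185+(u-300)/3.571,115+v/3.571),z)
B=np.array([f(*p,36) for p in[(510,480),(663,465),(647,345),(502,360)]]);print("board",B,B.mean(0),[np.linalg.norm(B[i]-B[i-1]) for i in range(4)])
L=np.array([f(323,147,262),f(757,97,262)]);print("lamp",L,L.mean(0),np.linalg.norm(L[1]-L[0]),np.arctan2(*(-(L[1]-L[0])[:2])))
C=np.array([f(485,290,119),f(648,275,119)]);print("cheeks",C,C.mean(0),np.linalg.norm(C[1]-C[0]))
Q=np.array([f(505,520,12),f(678,500,12)]);print("base front",Q,Q.mean(0),np.linalg.norm(Q[1]-Q[0]))
for i in (L,C,Q,B[:2]):
    e=i[1]-i[0];print("yaw",np.arctan2(e[1],e[0])+np.pi/2)
E
```

```text
long [[ 546.5 -284.2   30. ]
 [ 569.2 -326.6   30. ]
 [ 480.  -366.4   30. ]
 [ 460.4 -328.    30. ]] [ 514.  -326.3   30. ] [np.float64(96.61626750626617), np.float64(48.152872752755776), np.float64(97.67595219556809), np.float64(43.051316705541744)]
-2.696725907481199
short [500.1 316.1  30. ] [np.float64(66.95367630808926), np.float64(42.592062103724736), np.float64(65.10622068000744), np.float64(38.485818110426294)]
board [[414.6  79.9  36. ]
 [430.9 -49.3  36. ]
 [534.4 -33.   36. ]
 [517.7  91.2  36. ]] [474.4  22.2  36. ] [np.float64(103.72812833502773), np.float64(130.2202265189635), np.float64(104.68561118739392), np.float64(125.32438945417364)]
lamp [[ 631.3  210.2  262. ]
 [ 679.4 -108.9  262. ]] [655.4  50.7 262. ] 322.67120574558476 -0.1494965981793264
cheeks [[559.8 100.3 119. ]
 [576.1 -32.  119. ]] [568.   34.2 119. ] 133.34267039914522
base front [[382.8  84.5  12. ]
 [404.  -63.3  12. ]] [393.4  10.6  12. ] 149.40769083960538
yaw 0.14949659817932637
yaw 0.12283941317132818
yaw 0.14272751194601452
yaw 0.12593882099066334
```

```bash
cat >> h.py <<'E'
from scipy.spatial.transform import Rotation as Ro
np.set_printoptions(precision=3,suppress=True)
def cur():
    s=ctrl.sense(); q=s["ee_rot"]; return s,Ro.from_quat([q[1],q[2],q[3],q[0]])
def tool(lean,yaw,flip):
    # tool x axis: leaning fingertips along yaw direction; jaws along horizontal normal to yaw
    x=np.array([np.sin(lean)*np.cos(yaw),np.sin(lean)*np.sin(yaw),-np.cos(lean)])
    y=flip*np.array([-np.sin(yaw),np.cos(yaw),0]); return Ro.from_matrix(np.c_[x,y,np.cross(x,y)])
def plan(pos,lean,yaw):
    s,R=cur(); best=min((((tool(lean,yaw,f)*R.inv()).as_rotvec()) for f in(1,-1)),key=np.linalg.norm)
    print("delta m",(np.array(pos)-s["eef_pos"])/1000,"rotvec",best,"deg",np.degrees(np.linalg.norm(best)),"F",s["force"],"t",s["time_s"])
E
python3 - <<'E'
from h import *
s,R=cur();print(R.as_matrix())
plan([505,-331,150],0,0.445)
print("jar",ray("top",(406,185),75))
E
```

```text
[[-0.     0.242 -0.97 ]
 [ 0.001 -0.97  -0.242]
 [-1.    -0.001 -0.   ]]
delta m [ 0.378  0.178 -0.081] rotvec [-0.001 -0.     0.2  ] deg 11.471861014153255 F [ 0.281 -0.145 -0.751] t 0.1
jar [ 619.347 -405.635   75.   ]
```

Request:
carry_out([
  {"x": 0.05, "y": 0.025, "z": -0.01},
  {"x": 0.11, "y": 0.05, "z": -0.02, "az": 0.05},
  {"x": 0.16, "y": 0.075, "z": -0.03, "az": 0.1},
  {"x": 0.21, "y": 0.1, "z": -0.04, "az": 0.1},
  {"x": 0.26, "y": 0.125, "z": -0.05, "az": 0.15, "hand": 0.8},
])

```text
invalid input at $.targets[0]: expected keys x, y, z, ax, ay, az, hand
```

Request:
carry_out([
  {"x": 0.05, "y": 0.025, "z": -0.015, "az": 0.05},
  {"x": 0.1, "y": 0.045, "z": -0.02, "az": 0.05},
  {"x": 0.118, "y": 0.053, "z": -0.03, "az": 0.05},
  {"x": 0.118, "y": 0.053, "z": -0.03, "az": 0.05},
])

```text
invalid input at $.targets[0]: expected keys x, y, z, ax, ay, az, hand
```

```bash
python3 - <<'E'
from h import *
import cv2
plan([505,-331,150],0,0.445)
ci=viewer.camera_info("wrist"); im=viewer.capture("wrist")
print(ci)
for dx in(-50,50):
  for dy in(-22.5,22.5):
    c,s=np.cos(.445),np.sin(.445); print(proj("wrist",[514+c*dx-s*dy,-326.3+s*dx+c*dy,30],ci))
cv2.imwrite("pics/w1.png",im)
E
```

```text
delta m [ 0.378  0.178 -0.081] rotvec [-0.001 -0.     0.2  ] deg 11.471861014153255 F [ 0.281 -0.145 -0.751] t 0.1
{'fx': 304.32686094510086, 'fy': 304.32686094510086, 'cx': 285.42484253174865, 'cy': 212.67341911526373, 'R': array([[ 0.243, -0.97 , -0.002],
       [-0.936, -0.235,  0.263],
       [-0.256, -0.062, -0.965]]), 't': array([-523.932,  -35.402,  378.696])}
[ 224.089 -259.826]
[ 171.561 -244.976]
[ 190.247 -442.199]
[ 132.121 -423.716]
```

View pics/w1.png

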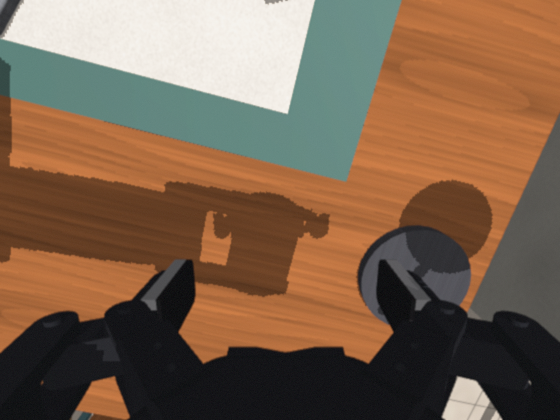

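The moves were refused because every row needs all its keys, so this picture only shows the mat corner near (320,180). It's not useful. I'll repeat the moves with all keys.

Request:
carry_out([
  {"x": 0.05, "y": 0.025, "z": -0.01, "ax": 0, "ay": 0, "az": 0, "hand": 0.9},
  {"x": 0.11, "y": 0.05, "z": -0.02, "ax": 0, "ay": 0, "az": 0.05, "hand": 0.8},
  {"x": 0.16, "y": 0.075, "z": -0.03, "ax": 0, "ay": 0, "az": 0.1, "hand": 0.8},
  {"x": 0.21, "y": 0.1, "z": -0.04, "ax": 0, "ay": 0, "az": 0.1, "hand": 0.8},
  {"x": 0.26, "y": 0.125, "z": -0.05, "ax": 0, "ay": 0, "az": 0.15, "hand": 0.8},
])

```text
time_s: 0.78
eef_pos: [388.8, -383.2, 180.9]
ee_rot: [-0.139, -0.693, -0.139, 0.693]
force: [-0.8, -0.8, 0.2]
grip_width: 0.901
```

Request:
carry_out([
  {"x": 0.05, "y": 0.025, "z": -0.015, "ax": 0, "ay": 0, "az": 0.05, "hand": 0.8},
  {"x": 0.1, "y": 0.045, "z": -0.02, "ax": 0, "ay": 0, "az": 0.05, "hand": 0.8},
  {"x": 0.118, "y": 0.053, "z": -0.03, "ax": 0, "ay": 0, "az": 0.05, "hand": 0.8},
  {"x": 0.118, "y": 0.053, "z": -0.03, "ax": 0, "ay": 0, "az": 0.05, "hand": 0.8},
])

```text
time_s: 1.27
eef_pos: [505.2, -330.7, 150.0]
ee_rot: [-0.156, -0.689, -0.157, 0.69]
force: [-0.4, 0.7, 0.3]
grip_width: 0.899
```

```bash
python3 - <<'E'
from h import *
import cv2
plan([505,-331,150],0,0.445)
ci=viewer.camera_info("wrist"); im=viewer.capture("wrist")
for dx in(-50,50):
  for dy in(-22.5,22.5):
    c,s=np.cos(.445),np.sin(.445); p=proj("wrist",[514+c*dx-s*dy,-326.3+s*dx+c*dy,30],ci);print(p)
    cv2.circle(im,tuple(int(v) for v in p),2,(0,0,255),-1)
cv2.imwrite("pics/w2.png",im)
E
```

```text
delta m [-0. -0. -0.] rotvec [-0.001 -0.002 -0.001] deg 0.1529470557017732 F [-0.39   0.656  0.252] t 1.275
[310.373 248.681]
[261.733 248.523]
[313.231 137.344]
[259.555 137.213]
```

View pics/w2.png

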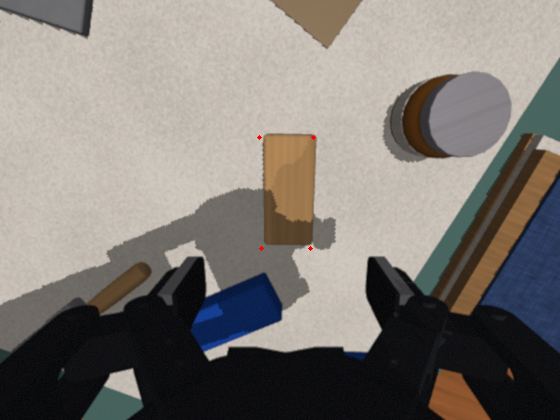

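The long block's top corners are at about (264,134), (315,134), (313,244) and (264,244). That's 3 px off my prediction, so I'm refining it. The blue look-alike's near corner is at (265,275), so I'm checking its clearance.

```bash
python3 - <<'E'
from h import *
P=np.array([ray("wrist",p,30) for p in[(264,134),(315,134),(313,244),(264,244)]]);print(P,P.mean(0),[np.linalg.norm(P[i]-P[i-1]) for i in range(4)])
d=P[0]+P[1]-P[2]-P[3];a=np.arctan2(d[1],d[0]);print(a)
c=P.mean(0);X=np.array([np.cos(a),np.sin(a),0]);Y=np.array([-X[1],X[0],0])
for p in[(265,275),(282,315),(205,350)]:
    q=ray("wrist",p,30)-c;print("blue rel",q@X,q@Y)
q=ray("wrist",(470,115),75)-c;print("jar rel",q@X,q@Y)
plan(c-8*X+np.array([0,0,11-30]),0,a)
E
```

```text
[[ 552.888 -287.701   30.   ]
 [ 571.334 -326.277   30.   ]
 [ 482.874 -369.322   30.   ]
 [ 463.318 -328.5     30.   ]] [ 517.603 -327.95    30.   ] [np.float64(98.42462134006098), np.float64(42.75923502394697), np.float64(98.37719480021708), np.float64(45.26431642379005)]
0.4401390547419851
blue rel -80.80114414113179 22.080697062757434
blue rel -124.13088489644835 5.784559681844786
blue rel -165.65448989340456 84.58217520710483
jar rel 63.13203636895318 -122.76934281322845
delta m [ 0.006  0.    -0.14 ] rotvec [-0.001 -0.001 -0.005] deg 0.283817722040595 F [-0.355 -0.521 -0.43 ] t 1.325
```

Request:
carry_out([
  {"x": 0.003, "y": 0, "z": -0.055, "ax": 0, "ay": 0, "az": 0, "hand": 0.8},
  {"x": 0.006, "y": 0, "z": -0.11, "ax": 0, "ay": 0, "az": -0.005, "hand": 0.8},
  {"x": 0.006, "y": 0, "z": -0.145, "ax": 0, "ay": 0, "az": -0.005, "hand": 0.8},
  {"x": 0.006, "y": 0, "z": -0.145, "ax": 0, "ay": 0, "az": -0.005, "hand": 0.8},
  {"x": 0.006, "y": 0, "z": -0.145, "ax": 0, "ay": 0, "az": -0.005, "hand": 0},
], grip_force=30)

```text
time_s: 1.95
eef_pos: [511.4, -332.8, 8.4]
ee_rot: [0.155, 0.691, 0.153, -0.69]
force: [-0.3, -1.0, 1.0]
grip_width: 0.71
```

Request:
carry_out([
  {"x": 0, "y": 0, "z": 0, "ax": 0, "ay": 0, "az": 0, "hand": -0.5},
  {"x": 0, "y": 0, "z": 0, "ax": 0, "ay": 0, "az": 0, "hand": -0.5},
  {"x": 0, "y": 0, "z": 0, "ax": 0, "ay": 0, "az": 0, "hand": -0.5},
  {"x": 0, "y": 0, "z": 0, "ax": 0, "ay": 0, "az": 0, "hand": -0.5},
])

```text
time_s: 2.45
eef_pos: [511.8, -332.4, 8.6]
ee_rot: [0.155, 0.691, 0.153, -0.69]
force: [-2.5, -0.9, 7.3]
grip_width: 0.521
```

Request:
carry_out([
  {"x": 0, "y": 0, "z": 0.05, "ax": 0, "ay": 0, "az": 0, "hand": -0.5},
  {"x": -0.01, "y": 0.03, "z": 0.1, "ax": 0, "ay": 0, "az": -0.05, "hand": -0.5},
  {"x": -0.02, "y": 0.08, "z": 0.13, "ax": 0, "ay": 0, "az": -0.1, "hand": -0.5},
  {"x": -0.03, "y": 0.13, "z": 0.15, "ax": 0, "ay": 0, "az": -0.16, "hand": -0.5},
  {"x": -0.045, "y": 0.185, "z": 0.15, "ax": 0, "ay": 0, "az": -0.22, "hand": -0.5},
])

```text
time_s: 3.08
eef_pos: [466.5, -145.4, 158.7]
ee_rot: [0.078, 0.704, 0.076, -0.701]
force: [0.7, 0.3, -1.6]
grip_width: 0.523
```

Request:
carry_out([
  {"x": -0.015, "y": 0.055, "z": 0, "ax": 0, "ay": 0, "az": -0.05, "hand": -0.5},
  {"x": -0.03, "y": 0.11, "z": 0, "ax": 0, "ay": 0, "az": -0.08, "hand": -0.5},
  {"x": -0.04, "y": 0.165, "z": 0, "ax": 0, "ay": 0, "az": -0.08, "hand": -0.5},
  {"x": -0.04, "y": 0.165, "z": 0, "ax": 0, "ay": 0, "az": -0.08, "hand": -0.5},
])

```text
time_s: 3.58
eef_pos: [425.4, 21.3, 157.3]
ee_rot: [0.051, 0.706, 0.051, -0.705]
force: [0.4, -0.9, -1.5]
grip_width: 0.519
```

```bash
python3 - <<'E'
from h import *
import cv2
plan([468,22,160],0,0.14)
ci=viewer.camera_info("wrist"); im=viewer.capture("wrist")
np.save("ci3.npy",ci,allow_pickle=True)
cv2.imwrite("pics/w3.png",cv2.resize(im,(800,600),interpolation=cv2.INTER_CUBIC))
E
```

```text
delta m [0.043 0.001 0.003] rotvec [ 0.     0.001 -0.004] deg 0.26993879090745476 F [ 0.373 -0.859 -1.509] t 3.575
```

View pics/w3.png

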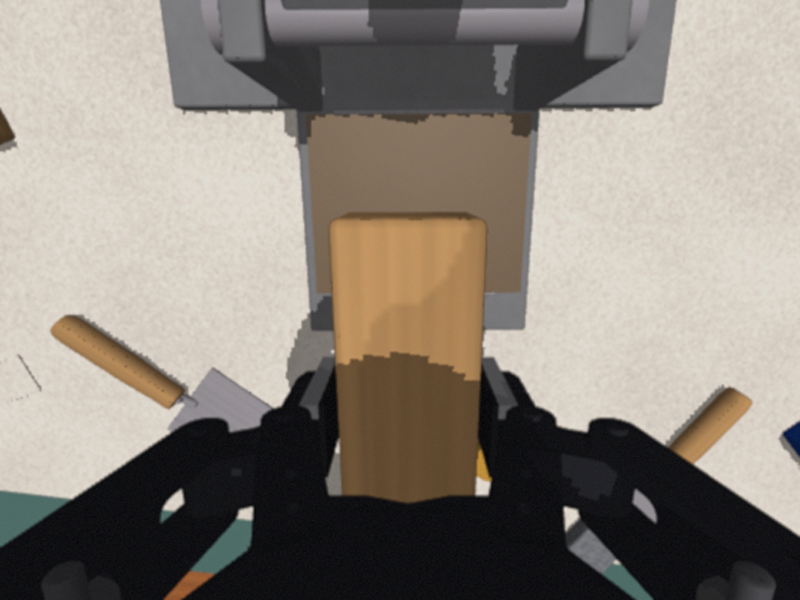

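The block is held straight; its far top edge is at v≈218, from u=331 to 486. The board's corners are (309,115), (530,112), (522,292) and (318,292). The rear base plate's front edge runs from (175,107) to (661,103).

```bash
python3 - <<'E'
from h import *
ci=np.load("ci3.npy",allow_pickle=True).item(); k=.7
f=lambda u,v,z:ray("wrist",(u*k,v*k),z,ci)
for z in(30,36,42):
    B=np.array([f(*p,z) for p in[(318,292),(522,292),(530,112),(309,115)]]);e=B[1]-B[0];g=B[2]-B[3]
    print(z,B[:,:2].tolist(),B.mean(0),[np.linalg.norm(B[i]-B[i-1]) for i in range(4)],np.arctan2(e[1],e[0])+np.pi/2,np.arctan2(g[1],g[0])+np.pi/2)
e=f(661,103.5,12)-f(175,107,12);print("base yaw",np.arctan2(e[1],e[0])+np.pi/2, np.linalg.norm(e),(f(661,103.5,12)+f(175,107,12))/2)
Q=[f(311,329,12),f(525,328,12)];print("basefront",Q,(Q[0]+Q[1])/2)
# held block far edge, top at tcp-? 
for z in(180,183): 
    a,b=f(331,218,z),f(486,218,z);print(z,a,b,(a+b)/2,np.linalg.norm(a-b),np.arctan2(*(b-a)[1::-1])+np.pi/2)
# rod: axis z110
print("rod L",f(275,43,105),"cheek front L",f(222,58,119),f(264,58,119),f(588,58,119),f(630,58,119))
E
```

```text
30 [[417.3437456646176, 78.53333284352148], [436.2786865505811, -50.48443684360872], [541.2126411292768, -32.34169890665402], [521.1941493514637, 93.26464527426766]] [479.007  22.243  30.   ] [np.float64(104.89002770451134), np.float64(130.39983466782581), np.float64(106.49081539444042), np.float64(127.19156305177843)] 0.145721970426554 0.15804565341078813
36 [[418.9690559258727, 77.47989231745584], [437.4835025940034, -48.67273897405764], [540.0871556723988, -30.932902553621442], [520.5132208695981, 91.88406183629532]] [479.263  22.44   36.   ] [np.float64(102.5607017021918), np.float64(127.50400431829426), np.float64(104.12594019386115), np.float64(124.36697980420034)] 0.14572197042655333 0.15804565341078813
42 [[420.5943661871277, 76.42645179139019], [438.6883186374258, -46.861041104506555], [538.9616702155208, -29.52410620058887], [519.8322923877324, 90.50347839832298]] [479.519  22.636  42.   ] [np.float64(100.23137569987234), np.float64(124.60817396876274), np.float64(101.76106499328182), np.float64(121.54239655662228)] 0.14572197042655377 0.15804565341078813
base yaw 0.15210214441760672 296.97237619779577 [538.376  32.161  12.   ]
basefront [array([385.268,  84.097,  12.   ]), array([407.68 , -63.493,  12.   ])] [396.474  10.302  12.   ]
180 [479.13   50.594 180.   ] [485.244   8.9   180.   ] [482.187  29.747 180.   ] 42.1401522272858 0.14561240928124275
183 [479.415  50.107 183.   ] [485.376   9.454 183.   ] [482.395  29.781 183.   ] 41.08823708340959 0.14561240928124142
rod L [537.36  91.77 105.  ] cheek front L [526.116 106.728 119.   ] [528.395  91.164 119.   ] [545.969 -28.844 119.   ] [548.246 -44.393 119.   ]
```

Request:
carry_out([
  {"x": 0.047, "y": 0, "z": 0, "ax": 0, "ay": 0, "az": 0.005, "hand": -0.5},
  {"x": 0.047, "y": 0, "z": -0.05, "ax": 0, "ay": 0, "az": 0.005, "hand": -0.5},
  {"x": 0.047, "y": 0, "z": -0.09, "ax": 0, "ay": 0, "az": 0.005, "hand": -0.5},
  {"x": 0.047, "y": 0, "z": -0.102, "ax": 0, "ay": 0, "az": 0.005, "hand": -0.5},
  {"x": 0.047, "y": 0, "z": -0.102, "ax": 0, "ay": 0, "az": 0.005, "hand": -0.5},
])

```text
time_s: 4.25
eef_pos: [473.7, 17.9, 54.8]
ee_rot: [0.051, 0.705, 0.051, -0.705]
force: [-0.3, -0.1, -1.4]
grip_width: 0.519
```

Request:
carry_out([
  {"x": 0, "y": 0, "z": -0.003, "ax": 0, "ay": 0, "az": 0, "hand": -0.5},
  {"x": 0, "y": 0, "z": -0.004, "ax": 0, "ay": 0, "az": 0, "hand": -0.5},
])

```text
time_s: 4.5
eef_pos: [473.8, 18.5, 51.2]
ee_rot: [0.051, 0.706, 0.051, -0.705]
force: [0.7, 0.8, -0.0]
grip_width: 0.522
```

Request:
carry_out([
  {"x": -0.001, "y": 0.003, "z": -0.001, "ax": 0, "ay": 0, "az": 0, "hand": -0.5},
  {"x": -0.001, "y": 0.003, "z": -0.003, "ax": 0, "ay": 0, "az": 0, "hand": -0.5},
  {"x": -0.001, "y": 0.003, "z": -0.004, "ax": 0, "ay": 0, "az": 0, "hand": -0.5},
])

```text
time_s: 4.88
eef_pos: [472.2, 21.7, 46.2]
ee_rot: [-0.051, -0.705, -0.051, 0.705]
force: [-0.5, -0.6, -0.1]
grip_width: 0.519
```

Request:
carry_out([
  {"x": 0, "y": 0, "z": -0.002, "ax": 0, "ay": 0, "az": 0, "hand": -0.5},
  {"x": 0, "y": 0, "z": -0.003, "ax": 0, "ay": 0, "az": 0, "hand": -0.5},
])

```text
time_s: 5.12
eef_pos: [472.2, 21.6, 43.1]
ee_rot: [-0.051, -0.705, -0.051, 0.705]
force: [-0.6, 0.4, -1.6]
grip_width: 0.52
```

Request:
carry_out([
  {"x": 0, "y": 0, "z": -0.001, "ax": 0, "ay": 0, "az": 0, "hand": -0.5},
  {"x": 0, "y": 0, "z": -0.002, "ax": 0, "ay": 0, "az": 0, "hand": -0.5},
])

```text
time_s: 5.38
eef_pos: [472.3, 21.6, 41.2]
ee_rot: [0.051, 0.705, 0.051, -0.705]
force: [0.2, 0.3, -1.4]
grip_width: 0.522
```

Request:
carry_out([
  {"x": 0, "y": 0, "z": -0.001, "ax": 0, "ay": 0, "az": 0, "hand": -0.5},
  {"x": 0, "y": 0, "z": -0.002, "ax": 0, "ay": 0, "az": 0, "hand": -0.5},
])

```text
time_s: 5.62
eef_pos: [472.2, 21.6, 39.2]
ee_rot: [0.051, 0.705, 0.051, -0.705]
force: [-0.1, -0.5, -2.1]
grip_width: 0.522
```

Request:
carry_out([
  {"x": 0, "y": 0, "z": -0.001, "ax": 0, "ay": 0, "az": 0, "hand": -0.5},
  {"x": 0, "y": 0, "z": -0.002, "ax": 0, "ay": 0, "az": 0, "hand": -0.5},
])

```text
time_s: 5.88
eef_pos: [472.2, 21.7, 38.7]
ee_rot: [-0.051, -0.705, -0.051, 0.705]
force: [-12.5, 1.7, 30.5]
grip_width: 0.52
```

Request:
carry_out([
  {"x": 0, "y": 0, "z": -0.001, "ax": 0, "ay": 0, "az": 0, "hand": -0.5},
  {"x": 0, "y": 0, "z": -0.0015, "ax": 0, "ay": 0, "az": 0, "hand": -0.5},
])

```text
time_s: 6.12
eef_pos: [472.3, 21.7, 38.6]
ee_rot: [0.052, 0.705, 0.051, -0.705]
force: [-17.6, 0.7, 46.1]
grip_width: 0.518
```

Contact at TCP z ≈ 38.8 puts the bed at about 30 mm. I ease off 3 mm and release.

Request:
carry_out([
  {"x": 0, "y": 0, "z": 0.0028, "ax": 0, "ay": 0, "az": 0, "hand": -0.5},
  {"x": 0, "y": 0, "z": 0.0028, "ax": 0, "ay": 0, "az": 0, "hand": 0.3},
  {"x": 0, "y": 0, "z": 0.0028, "ax": 0, "ay": 0, "az": 0, "hand": 0.6},
  {"x": 0, "y": 0, "z": 0.0028, "ax": 0, "ay": 0, "az": 0, "hand": 0.6},
  {"x": 0, "y": 0, "z": 0.0028, "ax": 0, "ay": 0, "az": 0, "hand": 0.6},
])

```text
time_s: 6.75
eef_pos: [472.2, 21.6, 38.4]
ee_rot: [-0.051, -0.705, -0.051, 0.705]
force: [0.4, 0.4, 0.1]
grip_width: 0.797
```

Request:
carry_out([
  {"x": 0, "y": 0, "z": 0.03, "ax": 0, "ay": 0, "az": 0, "hand": 0.6},
  {"x": -0.01, "y": 0, "z": 0.08, "ax": 0, "ay": 0, "az": 0, "hand": 0.6},
  {"x": -0.045, "y": 0, "z": 0.12, "ax": 0, "ay": 0, "az": 0, "hand": 0.6},
  {"x": -0.045, "y": 0, "z": 0.12, "ax": 0, "ay": 0, "az": 0, "hand": 0.6},
])

```text
time_s: 7.25
eef_pos: [427.1, 21.6, 161.0]
ee_rot: [0.052, 0.707, 0.051, -0.704]
force: [-0.6, 0.5, -0.4]
grip_width: 0.799
```

```bash
python3 - <<'E'
from h import *
import cv2
s,_=cur();print(s["eef_pos"],s["force"],s["grip_width"])
ci=viewer.camera_info("wrist"); im=viewer.capture("wrist")
np.save("ci4.npy",ci,allow_pickle=True)
cv2.imwrite("pics/w4.png",cv2.resize(im,(800,600),interpolation=cv2.INTER_CUBIC))
E
```

```text
[427.137  21.608 161.02 ] [-0.647  0.534 -0.362] 0.7994499237739566
```

View pics/w4.png

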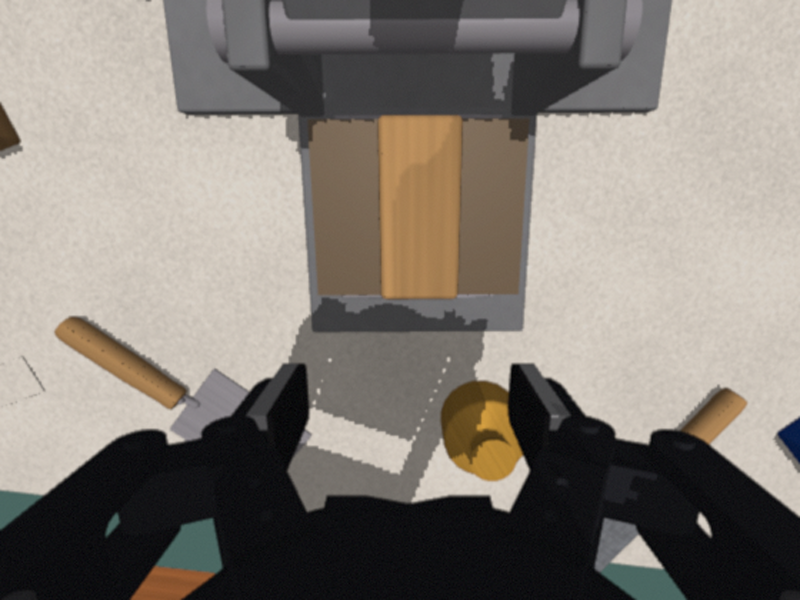

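The block lies on the board, straight: top corners (379,115), (461,115), (457,298) and (380,298). I'll check its centring, then compute the lever waypoints.

```bash
cat >> h.py <<'E'
O=np.array([479.7,22.5,0]);YAW=.149
PX=np.array([np.cos(YAW),np.sin(YAW),0]);PY=np.array([-PX[1],PX[0],0]);PZ=np.array([0,0,1.])
def press(p): q=np.array(p)-O; return np.array([q@PX,q@PY,q[2]])
def grip(th,r,lean,short=4):
    """TCP for grasping lever at radius r; grasp point = 'short' mm before bar centre"""
    c=O+(75-r*np.cos(th))*PX+(110+r*np.sin(th))*PZ
    a=np.sin(lean)*PX-np.cos(lean)*PZ
    return c+a*(19-short)
E
python3 - <<'E'
from h import *
ci=np.load("ci4.npy",allow_pickle=True).item(); k=.7
P=np.array([press(ray("wrist",(u*k,v*k),61,ci)) for u,v in[(379,115),(461,115),(457,298),(380,298)]]);print(P,P.mean(0))
B=np.array([press(ray("wrist",(u*k,v*k),31,ci)) for u,v in[(318,296),(520,296)]]);print(B)
im=viewer.capture("top")
import cv2
cv2.imwrite("pics/top5.png",cv2.convertScaleAbs(cv2.resize(im[100:260,180:330],(720,768//1)[:2] if 0 else (560,597),interpolation=cv2.INTER_CUBIC),alpha=1.5))
# lever projections for handle ends at several angles: (top view, crop scale 3.733)
for th in(2.27,2.35,2.42):
    print(th,[tuple((proj("top",O+(75-r*np.cos(th)-n*np.sin(th))*PX+(110+r*np.sin(th)-n*np.cos(th))*PZ)-[180,100])*np.array([560/150,597/160])) for r,n in((105,0),(170,0),(75,50))])
E
```

```text
[[ 49.499  21.743  61.   ]
 [ 49.373 -20.791  61.   ]
 [-48.558 -21.283  61.   ]
 [-48.409  23.147  61.   ]] [ 0.476  0.704 61.   ]
[[-54.544  65.218  31.   ]
 [-54.983 -65.559  31.   ]]
2.27 [(np.float64(283.401812343446), np.float64(259.642747316523)), (np.float64(273.65556872752944), np.float64(184.5029601159378)), (np.float64(291.50638009836234), np.float64(331.1066212301772))]
2.35 [(np.float64(282.8460145293917), np.float64(253.8829066342437)), (np.float64(272.8159579456589), np.float64(175.57142668529792)), (np.float64(290.4854378051219), np.float64(322.11462926218985))]
2.42 [(np.float64(282.44672770014705), np.float64(249.53498956734708)), (np.float64(272.234181308724), np.float64(168.98478348576413)), (np.float64(289.6368872309586), np.float64(314.5516450634058))]
```

View pics/top5.png

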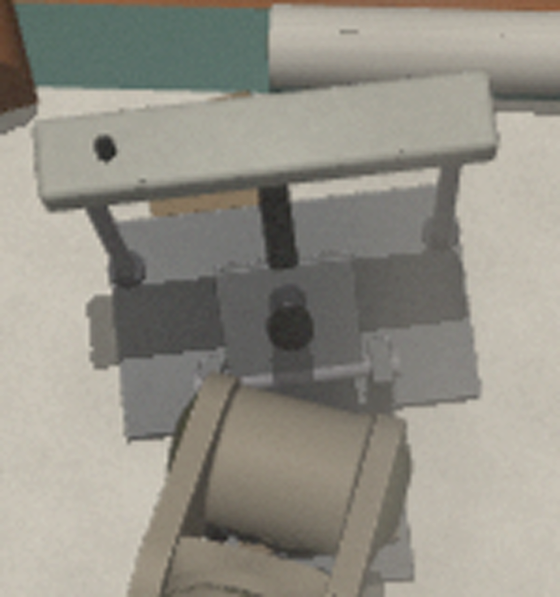

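The block is centred within about 1 mm. From the pad at (290,326), the lever reads about 2.31 rad, and the handle leaves the plate at about (281,262). Next are the waypoints.

```bash
python3 - <<'E'
from h import *
ci=viewer.camera_info("wrist");s,R=cur();cp=-np.array(ci["R"]).T@ci["t"]
print("cam in tool",R.inv().apply(cp-s["eef_pos"]),"joints",s["joints"])
L=np.radians(40);a=np.sin(L)*PX-np.cos(L)*PZ
g=grip(2.31,135,L);print("grip",g,"pre",g-85*a)
plan(g-85*a,L,YAW)
E
```

```text
cam in tool [-142.822   -0.267  -66.014] joints [-0.225  0.178  1.876  0.     1.086  1.201]
grip [653.346  48.566 198.275] pre [599.314  40.456 263.389]
delta m [0.172 0.019 0.105] rotvec [ 0.102 -0.69   0.004] deg 39.97333964123658 F [-0.161 -0.115 -0.532] t 7.35
```

Request:
carry_out([
  {"x": 0, "y": 0, "z": 0.06, "ax": 0.02, "ay": -0.14, "az": 0, "hand": 0.3},
  {"x": 0.03, "y": 0.003, "z": 0.11, "ax": 0.045, "ay": -0.31, "az": 0, "hand": 0.2},
  {"x": 0.08, "y": 0.009, "z": 0.12, "ax": 0.07, "ay": -0.48, "az": 0, "hand": 0.2},
  {"x": 0.13, "y": 0.014, "z": 0.115, "ax": 0.095, "ay": -0.64, "az": 0, "hand": 0.2},
  {"x": 0.172, "y": 0.019, "z": 0.105, "ax": 0.102, "ay": -0.69, "az": 0.004, "hand": 0.2},
])

```text
time_s: 7.98
eef_pos: [600.4, 40.4, 261.6]
ee_rot: [0.031, 0.904, 0.067, -0.422]
force: [-0.2, 0.4, 0.2]
grip_width: 0.601
```

Request:
carry_out([
  {"x": 0, "y": 0, "z": 0, "ax": 0, "ay": 0, "az": 0, "hand": 0.2},
])

```text
time_s: 8.1
eef_pos: [600.0, 40.7, 259.9]
ee_rot: [0.031, 0.903, 0.068, -0.424]
force: [-1.6, 0.0, -0.3]
grip_width: 0.601
```

```bash
python3 - <<'E'
from h import *
import cv2
L=np.radians(40);a=np.sin(L)*PX-np.cos(L)*PZ
g=grip(2.31,135,L);plan(g-85*a,L,YAW);plan(g,L,YAW)
ci=viewer.camera_info("wrist"); im=viewer.capture("wrist")
np.save("ci6.npy",ci,allow_pickle=True)
cv2.imwrite("pics/w6.png",cv2.convertScaleAbs(im,alpha=1.5))
for th in(2.27,2.31,2.35):
    print(th,[proj("wrist",O+(75-r*np.cos(th))*PX+w*PY+(110+r*np.sin(th))*PZ,ci) for r,w in((105,0),(135,11),(135,-11),(170,0))])
E
```

```text
delta m [-0.001 -0.     0.003] rotvec [-0.001 -0.006 -0.   ] deg 0.35668528343061595 F [-1.584  0.037 -0.279] t 8.1
delta m [ 0.053  0.008 -0.062] rotvec [-0.001 -0.006 -0.   ] deg 0.35668528343061595 F [-1.584  0.037 -0.279] t 8.1
2.27 [array([286.583, 260.736]), array([270.991, 225.249]), array([302.192, 225.248]), array([286.596, 178.029])]
2.31 [array([286.58 , 257.659]), array([271.335, 221.875]), array([301.837, 221.873]), array([286.589, 174.915])]
2.35 [array([286.576, 254.87 ]), array([271.67 , 218.915]), array([301.492, 218.912]), array([286.582, 172.363])]
```

View pics/w6.png

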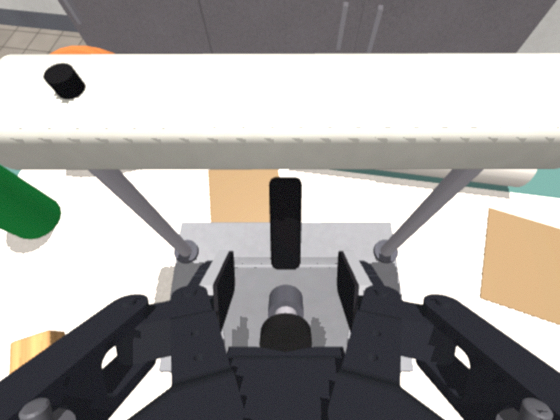

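The handle spans u 270–302 and v 178–270, centred between the fingers and in line with the prediction (θ≈2.31). I advance and close on it.

Request:
carry_out([
  {"x": 0.02, "y": 0.003, "z": -0.024, "ax": 0, "ay": 0, "az": 0, "hand": 0.2},
  {"x": 0.04, "y": 0.006, "z": -0.047, "ax": 0, "ay": 0, "az": 0, "hand": 0.2},
  {"x": 0.053, "y": 0.008, "z": -0.062, "ax": 0, "ay": 0, "az": 0, "hand": 0.2},
  {"x": 0.053, "y": 0.008, "z": -0.062, "ax": 0, "ay": 0, "az": 0, "hand": -0.2},
  {"x": 0.053, "y": 0.008, "z": -0.062, "ax": 0, "ay": 0, "az": 0, "hand": -1},
], grip_force=25)

```text
time_s: 8.78
eef_pos: [651.8, 48.8, 202.2]
ee_rot: [0.031, 0.904, 0.068, -0.422]
force: [4.9, 0.6, -4.1]
grip_width: 0.246
```

Request:
carry_out([
  {"x": 0, "y": 0, "z": 0, "ax": 0, "ay": 0, "az": 0, "hand": -1},
  {"x": 0, "y": 0, "z": 0, "ax": 0, "ay": 0, "az": 0, "hand": -1},
  {"x": 0, "y": 0, "z": 0, "ax": 0, "ay": 0, "az": 0, "hand": -1},
])

```text
time_s: 9.15
eef_pos: [651.9, 48.8, 202.1]
ee_rot: [0.032, 0.904, 0.068, -0.422]
force: [-6.1, 1.2, 2.4]
grip_width: 0.251
```

```bash
python3 - <<'E'
from h import *
s,R=cur();print(s["eef_pos"],s["force"],s["grip_width"])
L=np.radians(40)
p=s["eef_pos"]; 
def rows(ths,leans,r=135):
    base=None
    g0=grip(ths[0],r,np.radians(leans[0]))
    for t,l in zip(ths[1:],leans[1:]):
        g=grip(t,r,np.radians(l)); d=(g-g0)/1000
        rv=PY*(np.radians(l-leans[0]))*-1
        print(t,l,d,rv,np.linalg.norm(d))
rows([2.31,2.1,1.85,1.6,1.35,1.1],[40,40,37,32,27,22])
rows([1.1,.9,.7,.55,.4],[22,15,8,3,0])
E
```

```text
[651.856  48.797 202.103] [-6.104  1.199  2.359] 0.2510952231000576
2.1 40 [-0.023 -0.003  0.017] [ 0. -0. -0.] 0.028297935583798266
1.85 37 [-0.054 -0.008  0.03 ] [-0.008  0.052  0.   ] 0.061856501533421204
1.6 32 [-0.088 -0.013  0.034] [-0.021  0.138  0.   ] 0.09497453459863987
1.35 27 [-0.122 -0.018  0.03 ] [-0.034  0.224  0.   ] 0.12696265717730199
1.1 22 [-0.154 -0.023  0.018] [-0.047  0.311  0.   ] 0.15725626010743043
0.9 15 [-0.024 -0.004 -0.015] [-0.018  0.121  0.   ] 0.02873400061186342
0.7 8 [-0.045 -0.007 -0.034] [-0.036  0.242  0.   ] 0.05701378980147908
0.55 3 [-0.058 -0.009 -0.051] [-0.049  0.328  0.   ] 0.07763575684655047
0.4 0 [-0.068 -0.01  -0.069] [-0.057  0.38   0.   ] 0.09727007396629223
```

Request:
carry_out([
  {"x": -0.023, "y": -0.003, "z": 0.017, "ax": 0, "ay": 0, "az": 0, "hand": -1},
  {"x": -0.054, "y": -0.008, "z": 0.03, "ax": -0.008, "ay": 0.052, "az": 0, "hand": -1},
  {"x": -0.088, "y": -0.013, "z": 0.034, "ax": -0.021, "ay": 0.138, "az": 0, "hand": -1},
  {"x": -0.122, "y": -0.018, "z": 0.03, "ax": -0.034, "ay": 0.224, "az": 0, "hand": -1},
  {"x": -0.154, "y": -0.023, "z": 0.018, "ax": -0.047, "ay": 0.311, "az": 0, "hand": -1},
])

```text
time_s: 9.78
eef_pos: [499.1, 25.7, 222.1]
ee_rot: [0.042, 0.828, 0.061, -0.556]
force: [9.2, 6.5, -1.3]
grip_width: 0.248
```

```bash
cat >> h.py <<'E'
def state():
    s,R=cur(); a=R.as_matrix()[:,0]; c=press(s["eef_pos"]-15*a)
    print("lean",np.degrees(np.arcsin(a@PX)),"bar pt",c,"r",np.hypot(75-c[0],c[2]-110),"th",np.arctan2(c[2]-110,75-c[0]),"F press",s["force"]@PX,s["force"]@PY,s["force"][2],"w",s["grip_width"],"t",s["time_s"])
E
python3 -c "
from h import *
state();plan(grip(1.1,135,np.radians(22)),np.radians(22),YAW)"
```

```text
lean 22.245367097243484 bar pt [ 13.965   0.298 235.978] r 139.98524239376678 th 1.1196340599018944 F press 10.024931453595084 5.047822068766821 -1.3383568133534451 w 0.24797211089466814 t 9.775
delta m [-0.    -0.    -0.006] rotvec [0.001 0.004 0.001] deg 0.26517952096013137 F [ 9.165  6.48  -1.338] t 9.775
```

Request:
carry_out([
  {"x": -0.024, "y": -0.004, "z": -0.015, "ax": -0.018, "ay": 0.121, "az": 0, "hand": -1},
  {"x": -0.045, "y": -0.007, "z": -0.034, "ax": -0.036, "ay": 0.242, "az": 0, "hand": -1},
  {"x": -0.058, "y": -0.009, "z": -0.051, "ax": -0.049, "ay": 0.328, "az": 0, "hand": -1},
  {"x": -0.068, "y": -0.01, "z": -0.069, "ax": -0.057, "ay": 0.38, "az": 0, "hand": -1},
  {"x": -0.068, "y": -0.01, "z": -0.069, "ax": -0.057, "ay": 0.38, "az": 0, "hand": -1},
])

```text
time_s: 10.4
eef_pos: [428.6, 15.2, 150.0]
ee_rot: [-0.053, -0.703, -0.052, 0.707]
force: [-9.4, -4.1, -2.1]
grip_width: 0.242
```

```bash
python3 -c "
from h import *
state()
for t in (.3,.2,.15,.1,.05,0,-.05):print(t);plan(grip(t,139,0),0,YAW)"
```

```text
lean -0.3380346301064698 bar pt [-51.517   0.384 165.015] r 137.96128627239239 th 0.4101785886072399 F press -9.860832974277226 -2.6527967809042723 -2.1022793625622453 w 0.2422826776999846 t 10.4
0.3
delta m [-0.006 -0.001 -0.014] rotvec [ 0.002 -0.006 -0.   ] deg 0.3407118342038486 F [-9.358 -4.087 -2.102] t 10.4
0.2
delta m [-0.009 -0.002 -0.027] rotvec [ 0.002 -0.006 -0.   ] deg 0.3407118342038486 F [-9.358 -4.087 -2.102] t 10.4
0.15
delta m [-0.011 -0.002 -0.034] rotvec [ 0.002 -0.006 -0.   ] deg 0.3407118342038486 F [-9.358 -4.087 -2.102] t 10.4
0.1
delta m [-0.012 -0.002 -0.041] rotvec [ 0.002 -0.006 -0.   ] deg 0.3407118342038486 F [-9.358 -4.087 -2.102] t 10.4
0.05
delta m [-0.012 -0.002 -0.048] rotvec [ 0.002 -0.006 -0.   ] deg 0.3407118342038486 F [-9.358 -4.087 -2.102] t 10.4
0
delta m [-0.012 -0.002 -0.055] rotvec [ 0.002 -0.006 -0.   ] deg 0.3407118342038486 F [-9.358 -4.087 -2.102] t 10.4
-0.05
delta m [-0.012 -0.002 -0.062] rotvec [ 0.002 -0.006 -0.   ] deg 0.3407118342038486 F [-9.358 -4.087 -2.102] t 10.4
```

Request:
carry_out([
  {"x": -0.007, "y": -0.001, "z": -0.014, "ax": 0, "ay": 0, "az": 0, "hand": -1},
  {"x": -0.01, "y": -0.002, "z": -0.027, "ax": 0, "ay": 0, "az": 0, "hand": -1},
  {"x": -0.012, "y": -0.002, "z": -0.034, "ax": 0, "ay": 0, "az": 0, "hand": -1},
  {"x": -0.013, "y": -0.002, "z": -0.041, "ax": 0, "ay": 0, "az": 0, "hand": -1},
])

```text
time_s: 10.9
eef_pos: [418.0, 13.5, 110.6]
ee_rot: [0.053, 0.706, 0.052, -0.704]
force: [-1.4, 3.1, 7.6]
grip_width: 0.241
```

```bash
python3 -c "
from h import *
state()"
```

```text
lean 0.10415515266542137 bar pt [-62.411   0.287 125.583] r 138.2921559162281 th 0.11292432541096283 F press -0.9096017646826499 3.251942189667149 7.592876296027154 w 0.24140300169134646 t 10.9
```

Request:
carry_out([
  {"x": 0, "y": 0, "z": -0.004, "ax": 0, "ay": 0, "az": 0, "hand": -1},
  {"x": 0, "y": 0, "z": -0.007, "ax": 0, "ay": 0, "az": 0, "hand": -1},
])

```text
time_s: 11.15
eef_pos: [417.6, 13.4, 103.5]
ee_rot: [0.053, 0.705, 0.052, -0.705]
force: [-3.3, 2.0, 7.5]
grip_width: 0.242
```

```bash
python3 -c "
from h import *
state()"
```

```text
lean 0.02473049129473945 bar pt [-62.794   0.276 118.475] r 138.0547369853372 th 0.06142597041110086 F press -2.9485441740776035 2.4577604833779767 7.505064737587252 w 0.24177303175698897 t 11.15
```

Request:
carry_out([
  {"x": 0, "y": 0, "z": -0.002, "ax": 0, "ay": 0, "az": 0, "hand": -1},
  {"x": 0, "y": 0, "z": -0.004, "ax": 0, "ay": 0, "az": 0, "hand": -1},
])

```text
time_s: 11.4
eef_pos: [417.3, 13.4, 99.4]
ee_rot: [-0.053, -0.705, -0.052, 0.705]
force: [1.5, 1.7, 5.9]
grip_width: 0.245
```

Request:
carry_out([
  {"x": 0, "y": 0, "z": -0.002, "ax": 0, "ay": 0, "az": 0, "hand": -1},
])

```text
time_s: 11.52
eef_pos: [417.5, 13.4, 97.5]
ee_rot: [0.053, 0.705, 0.052, -0.705]
force: [-3.4, 2.1, 7.9]
grip_width: 0.245
```

Request:
carry_out([
  {"x": 0, "y": 0, "z": -0.002, "ax": 0, "ay": 0, "az": 0, "hand": -1},
])

```text
time_s: 11.65
eef_pos: [417.2, 13.4, 95.4]
ee_rot: [-0.053, -0.705, -0.052, 0.705]
force: [-8.3, -1.5, 9.7]
grip_width: 0.244
```

Request:
carry_out([
  {"x": 0, "y": 0, "z": -0.002, "ax": 0, "ay": 0, "az": 0, "hand": -1},
])

```text
time_s: 11.78
eef_pos: [417.3, 13.4, 93.4]
ee_rot: [-0.053, -0.705, -0.052, 0.705]
force: [-6.7, -0.3, 8.7]
grip_width: 0.247
```

Request:
carry_out([
  {"x": 0, "y": 0, "z": -0.002, "ax": 0, "ay": 0, "az": 0, "hand": -1},
])

```text
time_s: 11.9
eef_pos: [417.4, 13.4, 91.5]
ee_rot: [-0.053, -0.705, -0.052, 0.705]
force: [-6.0, -0.1, 8.3]
grip_width: 0.241
```

Request:
carry_out([
  {"x": 0, "y": 0, "z": -0.002, "ax": 0, "ay": 0, "az": 0, "hand": -1},
])

```text
time_s: 12.02
eef_pos: [417.5, 13.5, 89.5]
ee_rot: [0.053, 0.705, 0.052, -0.705]
force: [-6.4, 0.6, 8.7]
grip_width: 0.245
```

Request:
carry_out([
  {"x": 0, "y": 0, "z": 0, "ax": 0, "ay": 0, "az": 0, "hand": -1},
])

```text
time_s: 12.15
eef_pos: [417.4, 13.4, 89.3]
ee_rot: [0.053, 0.705, 0.052, -0.705]
force: [-4.9, 0.0, 4.6]
grip_width: 0.245
```

```bash
python3 - <<'E'
from h import *
import cv2
state()
im=viewer.capture("side")
cv2.imwrite("pics/s10.png",cv2.convertScaleAbs(cv2.resize(im[180:310,190:360],(784,600),interpolation=cv2.INTER_CUBIC),alpha=1.5))
k=600/130
for z in(60,62,65): print(z,(proj("side",O+17*PY+PZ*z)-[190,180])*k,(proj("side",O+22.5*PY+PZ*60)-[190,180])*k)
E
```

```text
lean -0.0038266397179977495 bar pt [-62.931   0.31  104.303] r 138.04852586752259 th -0.041282390671198925 F press -4.858005968852868 0.7676305429021139 4.557320189496895 w 0.24510842569622737 t 12.15
60 [483.433 317.288] [482.867 324.665]
62 [483.458 315.599] [482.867 324.665]
65 [483.496 313.056] [482.867 324.665]
```

View pics/s10.png

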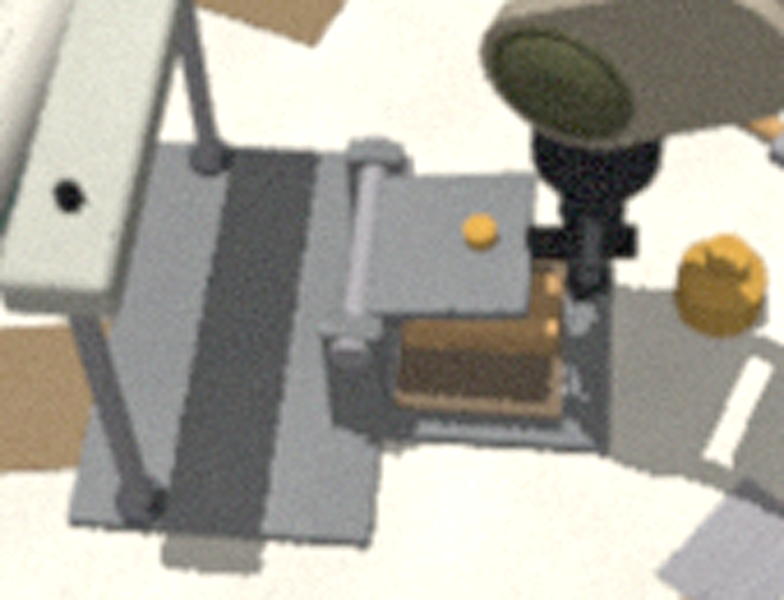

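The lever is near level over the block, with the hand on its handle. The plate's near front corner is at about (527,308) and the far one at (536,175). I fit the angle from these.

```bash
python3 - <<'E'
from h import *
k=600/130
def pt(th,r,w,n): return (proj("side",O+(75-r*np.cos(th)-n*np.sin(th))*PX+w*PY+(110+r*np.sin(th)-n*np.cos(th))*PZ)-[190,180])*k
for th in(-.1,-.05,0,.05,.1,.2): print(th,[pt(th,*p) for p in((105,52,-6),(105,-52,-6),(170,11,-7),(170,-11,-7))])
E
```

```text
-0.1 [array([530.116, 329.365]), array([538.027, 190.331]), array([638.151, 284.04 ]), array([638.515, 254.507])]
-0.05 [array([530.524, 324.722]), array([538.44, 185.45]), array([639.679, 276.427]), array([640.026, 246.812])]
0 [array([530.495, 320.016]), array([538.442, 180.511]), array([640.525, 268.674]), array([640.863, 238.977])]
0.05 [array([530.024, 315.259]), array([538.027, 175.527]), array([640.675, 260.798]), array([641.013, 231.022])]
0.1 [array([529.108, 310.463]), array([537.193, 170.508]), array([640.114, 252.818]), array([640.462, 222.964])]
0.2 [array([525.927, 300.802]), array([534.257, 160.422]), array([636.819, 236.626]), array([637.213, 206.624])]
```

```bash
python3 - <<'E'
from h import *
import cv2
k=600/130
P=lambda x,y,z:(proj("side",O+x*PX+y*PY+z*PZ)-[190,180])*k
for z in(30,36,42): print("bed",z,"block FL bot/top",P(-49.5,23.2,z),P(-49.5,23.2,z+30),"BL bot",P(50.5,23.2,z),"bed FL",P(-53,65,z))
print("base corner guess",P(59.5,148.5,12),"cheek top corner fl",P(57,74,119),P(93,74,119),"base front L",P(-84,74,12),"lamp low front left",P(175,160,262))
ci=viewer.camera_info("wrist");im=viewer.capture("wrist")
W=lambda th,r,w,n:proj("wrist",O+(75-r*np.cos(th)-n*np.sin(th))*PX+w*PY+(110+r*np.sin(th)-n*np.cos(th))*PZ,ci)
for th in(-.05,0,.05,.1): print(th,W(th,105,52,-6),W(th,105,-52,-6),W(th,5,52,-6),W(th,5,-52,-6))
cv2.imwrite("pics/w11.png",cv2.convertScaleAbs(im,alpha=1.5))
E
```

```text
bed 30 block FL bot/top [559.066 355.305] [561.03  330.627] BL bot [404.714 345.254] bed FL [562.084 412.968]
bed 36 block FL bot/top [559.452 350.45 ] [561.432 325.568] BL bot [404.467 340.387] bed FL [562.493 408.24 ]
bed 42 block FL bot/top [559.842 345.556] [561.838 320.465] BL bot [404.218 335.48 ] bed FL [562.904 403.473]
base corner guess [371.836 535.608] cheek top corner fl [381.798 339.553] [321.44  335.633] base front L [609.346 442.868] lamp low front left [120.724 321.391]
-0.05 [161.3   212.802] [412.788 213.148] [120.966 -92.585] [455.116 -91.931]
0 [156.044 215.888] [418.185 216.246] [120.399 -94.333] [455.703 -93.676]
0.05 [150.261 218.573] [424.126 218.946] [119.849 -96.109] [456.273 -95.448]
0.1 [143.883 220.797] [430.678 221.186] [119.317 -97.907] [456.826 -97.243]
```

View pics/w11.png

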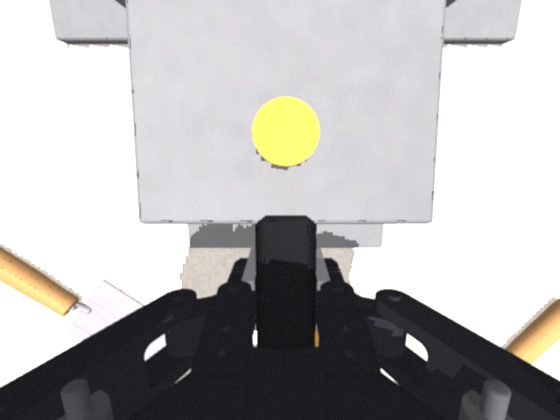

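The plate's front corners at (141,220) and (432,220) fit θ≈0.10, and the handle shows at u 257–315. So the fingers slipped about 16 mm down the bar, and the pad isn't bearing yet. I let go, rise, close, and push on the bar from above instead.

Request:
carry_out([
  {"x": 0, "y": 0, "z": 0, "ax": 0, "ay": 0, "az": 0, "hand": 0.0},
  {"x": 0, "y": 0, "z": 0, "ax": 0, "ay": 0, "az": 0, "hand": 0.0},
  {"x": 0, "y": 0, "z": 0.03, "ax": 0, "ay": 0, "az": 0, "hand": 0.0},
  {"x": 0, "y": 0, "z": 0.065, "ax": 0, "ay": 0, "az": 0, "hand": 0},
  {"x": 0, "y": 0, "z": 0.065, "ax": 0, "ay": 0, "az": 0, "hand": -1},
])

```text
time_s: 12.88
eef_pos: [418.4, 13.3, 155.4]
ee_rot: [0.053, 0.706, 0.052, -0.704]
force: [-0.1, 0.5, -0.6]
grip_width: 0.295
```

Request:
carry_out([
  {"x": 0, "y": 0, "z": 0, "ax": 0, "ay": 0, "az": 0, "hand": -1},
  {"x": 0, "y": 0, "z": 0, "ax": 0, "ay": 0, "az": 0, "hand": -1},
  {"x": 0, "y": 0, "z": 0, "ax": 0, "ay": 0, "az": 0, "hand": -1},
  {"x": 0, "y": 0, "z": -0.012, "ax": 0, "ay": 0, "az": 0, "hand": -1},
])

```text
time_s: 13.38
eef_pos: [417.5, 13.6, 141.3]
ee_rot: [-0.053, -0.705, -0.052, 0.705]
force: [-0.1, -0.3, -0.1]
grip_width: -0.002
```

Request:
carry_out([
  {"x": 0, "y": 0, "z": -0.003, "ax": 0, "ay": 0, "az": 0, "hand": -1},
  {"x": 0, "y": 0, "z": -0.005, "ax": 0, "ay": 0, "az": 0, "hand": -1},
])

```text
time_s: 13.62
eef_pos: [416.9, 13.7, 136.4]
ee_rot: [-0.053, -0.704, -0.053, 0.706]
force: [-3.0, 0.6, 5.4]
grip_width: 0.005
```

Request:
carry_out([
  {"x": 0, "y": 0, "z": -0.002, "ax": 0, "ay": 0, "az": 0, "hand": -1},
  {"x": 0, "y": 0, "z": -0.004, "ax": 0, "ay": 0, "az": 0, "hand": -1},
])

```text
time_s: 13.88
eef_pos: [417.1, 13.6, 132.7]
ee_rot: [-0.053, -0.705, -0.053, 0.706]
force: [-3.4, -0.0, 4.6]
grip_width: -0.002
```

Request:
carry_out([
  {"x": 0, "y": 0, "z": -0.002, "ax": 0, "ay": 0, "az": 0, "hand": -1},
  {"x": 0, "y": 0, "z": -0.004, "ax": 0, "ay": 0, "az": 0, "hand": -1},
])

```text
time_s: 14.12
eef_pos: [417.1, 13.6, 128.7]
ee_rot: [-0.053, -0.705, -0.053, 0.706]
force: [-3.6, -0.9, 5.8]
grip_width: -0.002
```

Request:
carry_out([
  {"x": 0, "y": 0, "z": -0.002, "ax": 0, "ay": 0, "az": 0, "hand": -1},
])

```text
time_s: 14.25
eef_pos: [417.0, 13.6, 126.7]
ee_rot: [-0.053, -0.704, -0.053, 0.706]
force: [-3.3, -0.2, 4.8]
grip_width: -0.0
```

Request:
carry_out([
  {"x": 0, "y": 0, "z": -0.002, "ax": 0, "ay": 0, "az": 0, "hand": -1},
])

```text
time_s: 14.38
eef_pos: [417.0, 13.6, 124.7]
ee_rot: [-0.053, -0.704, -0.053, 0.706]
force: [-4.0, -0.6, 5.3]
grip_width: -0.0
```

Request:
carry_out([
  {"x": 0, "y": 0, "z": -0.002, "ax": 0, "ay": 0, "az": 0, "hand": -1},
])

```text
time_s: 14.5
eef_pos: [417.0, 13.6, 122.7]
ee_rot: [-0.053, -0.704, -0.053, 0.706]
force: [-3.3, -0.8, 4.6]
grip_width: 0.0
```

Request:
carry_out([
  {"x": 0, "y": 0, "z": -0.002, "ax": 0, "ay": 0, "az": 0, "hand": -1},
])

```text
time_s: 14.62
eef_pos: [417.0, 13.6, 120.6]
ee_rot: [-0.053, -0.704, -0.053, 0.706]
force: [-4.0, -0.1, 5.3]
grip_width: -0.004
```

Request:
carry_out([
  {"x": 0, "y": 0, "z": -0.002, "ax": 0, "ay": 0, "az": 0, "hand": -1},
])

```text
time_s: 14.75
eef_pos: [417.0, 13.6, 118.6]
ee_rot: [-0.053, -0.704, -0.053, 0.706]
force: [-4.9, -1.2, 5.3]
grip_width: -0.001
```

Request:
carry_out([
  {"x": 0, "y": 0, "z": -0.002, "ax": 0, "ay": 0, "az": 0, "hand": -1},
])

```text
time_s: 14.88
eef_pos: [417.0, 13.6, 116.6]
ee_rot: [-0.053, -0.704, -0.053, 0.706]
force: [-5.5, -0.4, 9.2]
grip_width: -0.0
```

Request:
carry_out([
  {"x": 0, "y": 0, "z": -0.002, "ax": 0, "ay": 0, "az": 0, "hand": -1},
])

```text
time_s: 15.0
eef_pos: [416.9, 13.6, 114.8]
ee_rot: [-0.053, -0.704, -0.053, 0.706]
force: [-5.7, -1.4, 9.4]
grip_width: 0.001
```

Request:
carry_out([
  {"x": 0, "y": 0, "z": -0.002, "ax": 0, "ay": 0, "az": 0, "hand": -1},
])

```text
time_s: 15.12
eef_pos: [416.9, 13.6, 112.9]
ee_rot: [-0.053, -0.704, -0.053, 0.706]
force: [-7.3, -1.0, 11.7]
grip_width: -0.002
```

Request:
carry_out([
  {"x": 0, "y": 0, "z": -0.002, "ax": 0, "ay": 0, "az": 0, "hand": -1},
  {"x": 0, "y": 0, "z": -0.002, "ax": 0, "ay": 0, "az": 0, "hand": -1},
])

```text
time_s: 15.38
eef_pos: [416.9, 13.6, 110.8]
ee_rot: [-0.053, -0.704, -0.053, 0.706]
force: [-6.0, -0.7, 9.0]
grip_width: 0.003
```

Request:
carry_out([
  {"x": 0, "y": 0, "z": -0.001, "ax": 0, "ay": 0, "az": 0, "hand": -1},
  {"x": 0, "y": 0, "z": -0.001, "ax": 0, "ay": 0, "az": 0, "hand": -1},
])

```text
time_s: 15.62
eef_pos: [416.9, 13.6, 110.0]
ee_rot: [-0.053, -0.704, -0.053, 0.706]
force: [-7.0, -0.3, 11.8]
grip_width: 0.004
```

The squeeze is now about 0.054 rad past contact, roughly 8 N on the pad. I lift off slowly, watching for spring-back.

Request:
carry_out([
  {"x": 0, "y": 0, "z": 0.001, "ax": 0, "ay": 0, "az": 0, "hand": -1},
])

```text
time_s: 15.75
eef_pos: [417.3, 13.6, 110.6]
ee_rot: [-0.053, -0.705, -0.052, 0.705]
force: [0.1, 0.5, 1.0]
grip_width: 0.005
```

Request:
carry_out([
  {"x": 0, "y": 0, "z": 0.0015, "ax": 0, "ay": 0, "az": 0, "hand": -1},
])

```text
time_s: 15.88
eef_pos: [417.4, 13.7, 112.0]
ee_rot: [-0.053, -0.705, -0.053, 0.705]
force: [0.2, 0.1, -0.3]
grip_width: -0.001
```

Request:
carry_out([
  {"x": 0, "y": 0, "z": 0.003, "ax": 0, "ay": 0, "az": 0, "hand": -1},
  {"x": 0, "y": 0, "z": 0.006, "ax": 0, "ay": 0, "az": 0, "hand": -1},
  {"x": 0, "y": 0, "z": 0.006, "ax": 0, "ay": 0, "az": 0, "hand": -1},
])

```text
time_s: 16.25
eef_pos: [417.4, 13.6, 118.3]
ee_rot: [-0.053, -0.705, -0.052, 0.705]
force: [-0.3, 0.3, 0.2]
grip_width: -0.001
```

The force fell to zero within 0.6 mm of lift, so the lever isn't springing back. One gentle re-touch will check for creep, then I clear off.

Request:
carry_out([
  {"x": 0, "y": 0, "z": -0.005, "ax": 0, "ay": 0, "az": 0, "hand": -1},
  {"x": 0, "y": 0, "z": -0.007, "ax": 0, "ay": 0, "az": 0, "hand": -1},
  {"x": 0, "y": 0, "z": -0.007, "ax": 0, "ay": 0, "az": 0, "hand": -1},
])

```text
time_s: 16.62
eef_pos: [417.1, 13.7, 110.8]
ee_rot: [-0.053, -0.704, -0.053, 0.706]
force: [-0.2, -0.2, 1.3]
grip_width: 0.0
```

Request:
carry_out([
  {"x": 0, "y": 0, "z": 0.03, "ax": 0, "ay": 0, "az": 0, "hand": -1},
  {"x": -0.03, "y": 0, "z": 0.08, "ax": 0, "ay": 0, "az": 0, "hand": -1},
  {"x": -0.06, "y": 0, "z": 0.13, "ax": 0, "ay": 0, "az": 0, "hand": -1},
  {"x": -0.06, "y": -0.05, "z": 0.15, "ax": 0, "ay": 0, "az": 0, "hand": -1},
  {"x": -0.06, "y": -0.05, "z": 0.15, "ax": 0, "ay": 0, "az": 0, "hand": -1},
])

```text
time_s: 17.25
eef_pos: [357.6, -38.6, 262.5]
ee_rot: [0.052, 0.706, 0.05, -0.705]
force: [0.3, 0.5, -0.1]
grip_width: 0.003
```

```bash
python3 - <<'E'
from h import *
import cv2
s,_=cur();print(s["eef_pos"],s["force"],s["time_s"])
im=viewer.capture("side")
k=600/130
def pt(th,r,w,n): return (proj("side",O+(75-r*np.cos(th)-n*np.sin(th))*PX+w*PY+(110+r*np.sin(th)-n*np.cos(th))*PZ)-[190,180])*k
for th in(-.1,-.05,0,.1): print(th,[pt(th,*p) for p in((105,52,-6),(105,-52,-6),(170,11,-7),(170,-11,-7))])
cv2.imwrite("pics/s12.png",cv2.convertScaleAbs(cv2.resize(im[180:310,190:360],(784,600),interpolation=cv2.INTER_CUBIC),alpha=1.5))
E
```

```text
[357.61  -38.577 262.538] [ 0.284  0.483 -0.088] 17.25
-0.1 [array([530.116, 329.365]), array([538.027, 190.331]), array([638.151, 284.04 ]), array([638.515, 254.507])]
-0.05 [array([530.524, 324.722]), array([538.44, 185.45]), array([639.679, 276.427]), array([640.026, 246.812])]
0 [array([530.495, 320.016]), array([538.442, 180.511]), array([640.525, 268.674]), array([640.863, 238.977])]
0.1 [array([529.108, 310.463]), array([537.193, 170.508]), array([640.114, 252.818]), array([640.462, 222.964])]
```

View pics/s12.png

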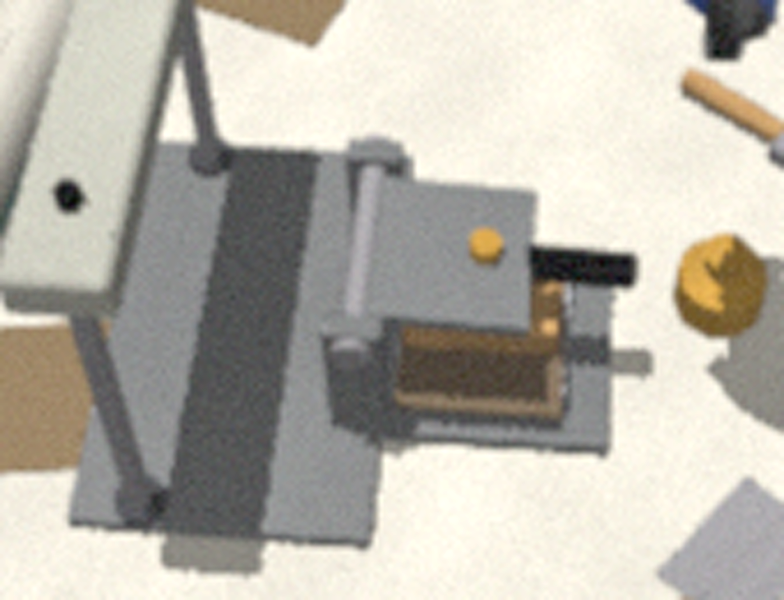

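The lever is down: handle end at (636,255–285), plate corners at (530,328) and (536,190). That fits about -0.05 to -0.1 rad, with the block under it and the hand clear. Handing in.

```bash
python3 -c "
from rig import finish_job
print(finish_job())"
```

```text
the job is handed in; nothing more can be done
None
```

I laid the long block on the bed, swung the lever over and pressed it down. It stays down by itself, and the job is handed in at about 17 s; no verdict came back.

- **Block:** Before the lever came over, the wrist camera put the block within about 1 mm of the bed's centre and lengthwise. The bed is about 30 mm high. I didn't measure the block's position again after pressing.
- **Lever:** I pushed it about 0.054 rad past first contact, which I estimate as 8 N on the pad from the squeeze; the force readings were noisier, suggesting 7 to 12 N. Lifting off dropped the force to zero within 0.6 mm. A light re-touch found the bar at the same height, so I saw no spring-back.
- **Gripper:** It is clear of everything, with the wrist force near zero. I never touched the short block, jar or bottle.

**What went wrong or disagreed:**
- During the swing the fingers slipped about 16 mm down the bar. The arm's reading gave -0.04 rad while the camera showed about +0.10, so I finished by pushing from above with closed fingers.
- The final side view reads -0.05 to -0.1 rad, which only loosely matches the -0.05 I felt; the camera calibration accounts for about that much.
- The first move call was refused because keys were missing, which wasted one picture.

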